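# Load the reagent warmer's bottle carrier and hold its sprung hood at loading height

### The job

Stand the two amber dropper bottles from the bench upright in the two empty pockets of the metal carrier on the warmer's ledge, fully down and let go; the third is already in. Then lift the spring-closed white hood by its black bar handle until its red pointer stands in the green band of the scale at its hinge (about 38 degrees open, just high enough for the bottles to pass under the lip), never into the red zone, which trips the heater, and finish while holding it still there so that I can push the carrier in. Keep the bottles upright and leave the other things on the bench where they stand.

Things in the scene. Friction and masses are not known exactly. Their poses are not given: they have to be found in the camera images.
- bottle_1: Amber dropper bottle, black cap and teat, about 80 g, 104 mm tall: round body 36 mm across up to 64 mm high, cap 22 mm across up to 75 mm, soft teat above (no grip). Grasp the body from above, pads at 45 to 60 mm height. Origin: centre of its underside, z up. Starts on the bench.
- bottle_2: Amber dropper bottle, black cap and teat, about 80 g, 104 mm tall: round body 36 mm across up to 64 mm high, cap 22 mm across up to 75 mm, soft teat above (no grip). Grasp the body from above, pads at 45 to 60 mm height. Origin: centre of its underside, z up. Starts on the bench.
- bottle_3: Amber dropper bottle, black cap and teat, about 80 g, 104 mm tall: round body 36 mm across up to 64 mm high, cap 22 mm across up to 75 mm, soft teat above (no grip). Grasp the body from above, pads at 45 to 60 mm height. Origin: centre of its underside, z up. Already stands in pocket_far and stays there.
- pocket_near (a point): Floor centre of a pocket of the carrier, z up, axes parallel to those of warmer. Pocket: 44 mm across, 26 mm deep; its mouth lies 26 mm above this point. The three pockets stand 60 mm apart in a row along the warmer's x. This one is the pocket nearest the robot, empty.
- pocket_mid (a point): Floor centre of a pocket of the carrier, z up, axes parallel to those of warmer. Pocket: 44 mm across, 26 mm deep; its mouth lies 26 mm above this point. The three pockets stand 60 mm apart in a row along the warmer's x. This one is the middle pocket, empty.
- pocket_far (a point): Floor centre of a pocket of the carrier, z up, axes parallel to those of warmer. Pocket: 44 mm across, 26 mm deep; its mouth lies 26 mm above this point. The three pockets stand 60 mm apart in a row along the warmer's x. This one is farthest from the robot and holds bottle_3.
- warmer: Reagent warmer, fixed: grey base 214 (x) x 352 (y) mm, 34 high; on it a white hood, 210 (x) x 222 (y), top 163 above the bench; before its mouth, on the ledge, the fixed aluminium carrier, 186 x 60 x 32. Origin on the bench under the hood's middle; x along the hinge, away from the robot; y from ledge to hinge; z up. Closed hood front at y = -112 mm, row of pockets at y = -183 mm.
- hood_hinge (a point): Fixed point on the hood's hinge axis, in its middle, 46 mm above the bench; the axis runs along this point's x (axes parallel to warmer's).
- hood_handle (a point): Middle of the black handle bar on the hood: round, 14 mm across, 100 mm long along the hinge direction (x), on two posts 84 mm apart, 40 mm above the hood top; shut, 185 mm towards -y from the hinge axis and 154 mm above it. It swings up and towards +y on a 241 mm arc. Pinched across (fingers before and behind it), the bar can turn between the fingers, so the tool may stay upright.
- hood (a joint): Hood opening in rad: 0 shut (pointer straight up), grows as it lifts, free to 1.4. A spring (0.4 N m at 0, plus 0.9 N m/rad; hood 0.4 kg) shuts it: about 5 N along the arc at the handle; it falls shut when let go. Scale at the hinge, facing the robot, read by the red pointer: green band 0.56 to 0.77, white to 0.95, red zone above.
- small_flask: Small conical glass flask, 59 mm across, 105 tall. Bystander, loose. Origin: centre of its underside, z up.
- covered_crucible: White porcelain crucible with its cover on, 45 mm across, 46 tall. Bystander, loose. Origin: centre of its underside, z up.
- bench_timer: White bench timer with coloured keys, 72x62x20. Bystander, loose. Origin: centre of its underside, z up.
- pink_flask: Conical glass flask with a pink filling, 80 mm across, 140 tall. Bystander, loose. Origin: centre of its underside, z up.
Things that resemble listed ones, but are neither listed nor needed, are in the scene too. Leave any pink or purple look-alike of the bottle_3 alone.

How it is judged:
By the outcome, as a careful person would: the job done as asked, in the order asked, and still so for the second after the job is handed in, while the arm keeps its last pose, push and grip.
It also fails if it takes over 64 s, if anything falls off the work surface, if the arm or the gripper's body presses on something with over 40 N, if the wrist force passes 120 N, or if a joint passes its speed limit or range.

### The arm

A 6-joint arm with a two-finger parallel gripper is mounted at the origin on a cart in front of the work surface, level with it; the furniture and walls round the work are solid. World frame = base frame: x ahead of the robot, y to its left, z up, the work surface at z = 0. Lengths are in mm, angles in rad, forces in N, time in s.
With the tool pointing down it reaches from about 350 to 775 mm from the base axis. Payload 7.3 kg.
Tool frame: the origin (TCP) lies between the finger pads, 19 mm behind the fingertips; this is the grasp point; z points along the fingers, y is the line along which they close (so a half turn about z gives the same grasp; the last joint's range is limited). The gripper opens to 92 mm and grips with 3 to 60 N. Pads are 19 mm wide; open, the fingers measure 130 mm over their backs; the gripper's body (75 mm by 190 mm) begins 47 mm behind the grasp point.
Start: joints at [1.009, 0.342, 1.524, -0, 1.275, -0.146], TCP at [212.046, 480.291, 245.541] pointing down, gripper open.
Joint ranges: [-2.53, 2.53], [-0.77, 2.02], [0.04, 2.7], [-1, 4.14], [0.28, 2.66], [-3.11, 3.11]. Speed limits (rad/s): [2.57, 2.57, 3.14, 3.14, 3.14, 3.14].

### API

Orientations are given as [roll, pitch, yaw] about the fixed x, y, z axes, in that order (R = Rz(yaw) Ry(pitch) Rx(roll)).
In Python, from plant import get_obs, vision, workorder gives the robot as it stands.
- The arm moves only by the shell command python3 -m pendant 'ROWS' [OPENING]. ROWS is a JSON object of lists of equal length, an entry for each row: "dp": the shift along the tool's x, y, z in m, a list of three; "rotation": the turn, a rotation vector about the tool's x, y, z in rad, a list of three. A call has 1 to 8 rows; each row is the pose to reach, as a shift and turn from the pose commanded when the call began, along the tool's axes at that moment; what a row does not reach only later rows make up. A row lasts 1/8 s, in which the tool goes at most 62.5 mm and 10.7 degrees, less where a joint would pass 70% of its speed; a pose out of reach is approached as far as the arm can. A call with a gripper value outside its range is refused whole. OPENING is the finger opening in m, from 0 to 0.0918, set as the call begins (- or left out, the last holds). The fingers move at their own pace and stop on an object; the grip force is fixed at half the most. Time passes only in rows, so rows that repeat a pose let the fingers close. It gives the time, the measured TCP pose, the force, the opening and the grip force at its end, in the units of the state.
- get_obs(): the state, without advancing time (a new reading comes with each control period).
- vision.capture(name): name is "side" or "top"; returns a dict with "pixels" (480x640x3 uint8, red, green, blue), "vfov" (degrees; the focal length in pixels is half the picture's height over the tangent of half this angle, whatever the lens; pixels are square), "cx", "cy" (the principal point, pixels), "pose" (4x4, takes a point from camera to world coordinates). Camera axes: x right, y up, looking along -z (the intrinsics and any distortion apply to the point x, -y, -z); pixel columns grow to the right and rows downward; lengths in mm; the calibration is good to about 2 mm. A picture is of the moment at which its call begins. There is no depth.
- workorder.close_job(): hands the job in; it is judged then, once.
The state is a dict: "time": time; "joint_positions": joint angles; "dq": joint speeds; "tau": joint torques, N m; "tool_pos": TCP position; "tcp_rot": TCP orientation; "contact_force": force on the tool from outside, world axes, zero at the start; "moment": the same for the moment, N m; "grip_width": finger opening in mm; "finger_force": force on a finger pad.
Only numpy, scipy, OpenCV 4.12 (cv2) and the standard library are available. Lean on these libraries where they do the work, as an engineer would, in place of code of your own. Each camera call takes 0.05 s, during which the arm holds its last target. There are 200 camera calls.

## Working session

There is one attempt and no reset: what is moved stays moved. The work goes in short steps, Python scripts to look and compute and a shell command to move; the robot and the scene stay as the last step left them, time stands still between calls to the robot, and variables do not carry over. Pictures are saved under pics/ and viewed, at most 10 in all, crops included, and the job is handed in when it is done.

```bash
ls; mkdir -p pics; python3 - <<'E'
from plant import get_obs, vision
import cv2
o=get_obs(); print({k:o[k] for k in ("time","tool_pos","tcp_rot","grip_width","contact_force")})
for n in("side","top"):
    c=vision.capture(n); print(n,{k:v for k,v in c.items() if k!="pixels"})
    cv2.imwrite(f"pics/{n}0.png",c["pixels"][...,::-1])
E
```

```text
pics
{'time': 0.0, 'tool_pos': array([211.83617626, 479.97171792, 244.87083566]), 'tcp_rot': array([-3.14014545e+00, -1.98919149e-04,  2.72582605e+00]), 'grip_width': 91.80138471887831, 'contact_force': array([0.38540576, 0.51270608, 1.29506622])}
side {'vfov': 48.00730074437901, 'cx': 319.82022737909114, 'cy': 241.55982687458362, 'pose': array([[ 9.12083325e-01,  2.92321971e-01, -2.87492387e-01,
         6.22069623e+01],
       [-4.10004755e-01,  6.49727758e-01, -6.40117130e-01,
        -9.58097772e+02],
       [-3.28516828e-04,  7.01713407e-01,  7.12459253e-01,
         1.24291884e+03],
       [ 0.00000000e+00,  0.00000000e+00,  0.00000000e+00,
         1.00000000e+00]])}
top {'vfov': 53.22497452169242, 'cx': 319.9273599527816, 'cy': 235.67363720850292, 'pose': array([[ 1.34232343e-02,  9.92804411e-01, -1.18992518e-01,
         3.74974901e+02],
       [-9.99909902e-01,  1.33357236e-02, -1.53168962e-03,
         1.43336624e+01],
       [ 6.61831166e-05,  1.19002357e-01,  9.92893970e-01,
         1.35734917e+03],
       [ 0.00000000e+00,  0.00000000e+00,  0.00000000e+00,
         1.00000000e+00]])}
```

View pics/side0.png

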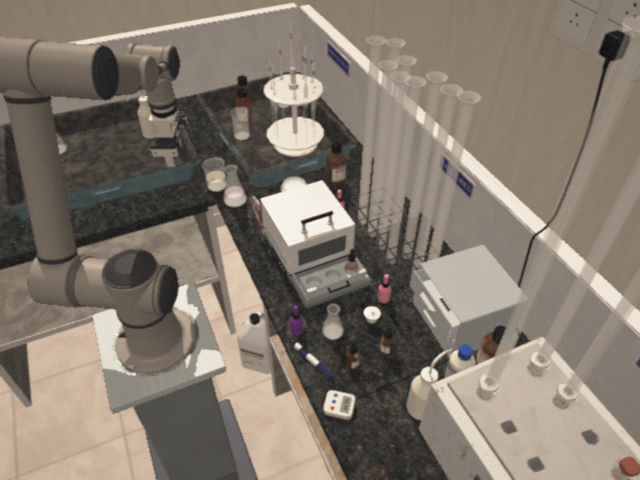

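View pics/top0.png

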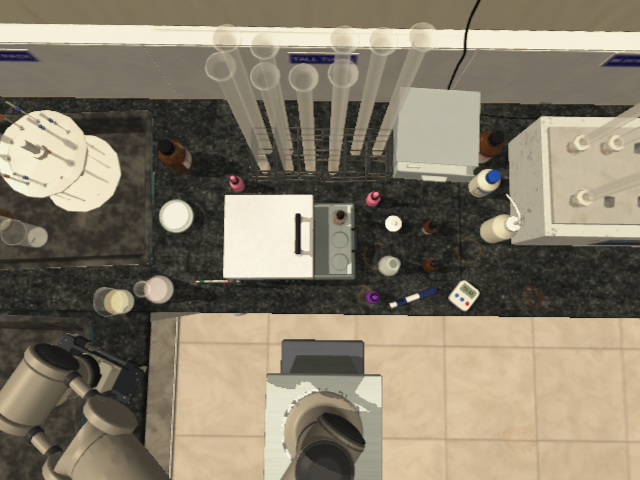

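Side view: candidates for the bottles are two small amber ones at (353,357) and (386,343). Bottle_3 is in the carrier at (351,262). Look-alikes are purple (296,320), pink (385,290) and (339,200), and large brown bottles (336,165), (490,345) and (243,95). In the top view the two small ambers are at (428,227) and (429,265), with bottle_3 at (340,216). I choose the two small ambers and check them in a close crop.

```bash
cat > h.py <<'E'
import numpy as np, cv2
from plant import get_obs, vision
def ray(c,u,v):
    f=240/np.tan(np.radians(c["vfov"])/2); P=c["pose"]
    d=P[:3,:3]@np.array([(u-c["cx"])/f,-(v-c["cy"])/f,-1]); return P[:3,3],d/np.linalg.norm(d)
def plane(c,u,v,z):
    o,d=ray(c,u,v); return o+d*(z-o[2])/d[2]
def tri(c1,p1,c2,p2):
    a,d=ray(c1,*p1); b,e=ray(c2,*p2)
    s=np.linalg.lstsq(np.c_[d,-e],b-a,rcond=None)[0]
    x,y=a+d*s[0],b+e*s[1]; return (x+y)/2,np.linalg.norm(x-y)
def proj(c,p):
    f=240/np.tan(np.radians(c["vfov"])/2); P=c["pose"]
    q=P[:3,:3].T@(np.asarray(p,float)-P[:3,3]); return c["cx"]-f*q[0]/q[2],c["cy"]+f*q[1]/q[2]
def crop(c,x,y,w,h,k): return cv2.resize(c["pixels"][y:y+h,x:x+w,::-1],None,fx=k,fy=k,interpolation=cv2.INTER_CUBIC)
E
python3 - <<'E'
from h import *
s=vision.capture("side");t=vision.capture("top")
a=crop(s,250,175,160,120,5);b=crop(t,310,190,160,120,5)
m=np.vstack([np.hstack([crop(s,250,180,130,130,3),np.zeros((390,10,3),np.uint8),crop(s,330,325,65,65,6)]),])
cv2.imwrite("pics/s1.png",m)
cv2.imwrite("pics/t1.png",crop(t,290,180,160,110,5))
E
```

```text
(no output)
```

View pics/s1.png

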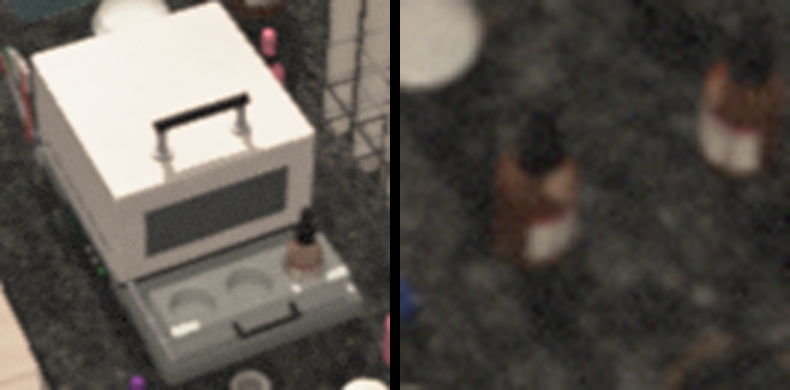

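View pics/t1.png

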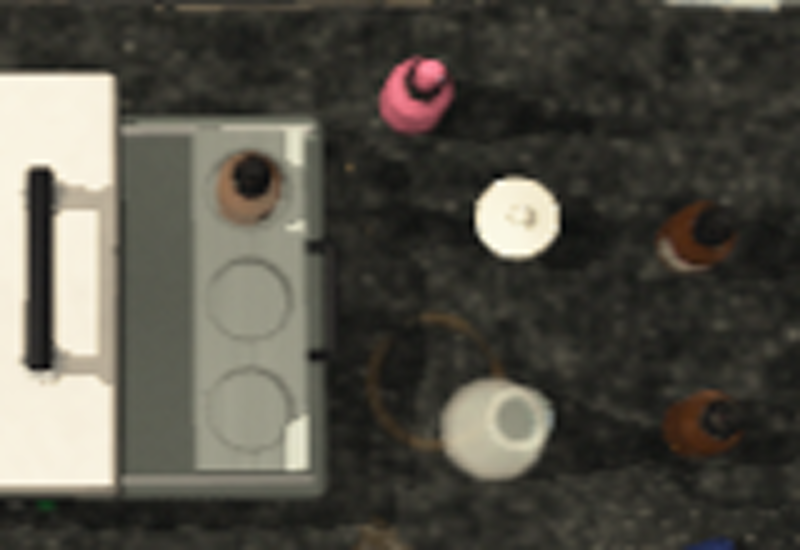

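The crops confirm two plain amber bottles with black teats, at side about (353,357) and (386,343), top (430,227) and (430,265). The empty pockets are at top (340,240) and (340,262). The handle bar is at top (298,214–254). Next I measure them.

```bash
python3 - <<'E'
from h import *
S=vision.capture("side");T=vision.capture("top")
def blob(c,box,f):
    x,y,w,h=box; hsv=cv2.cvtColor(c["pixels"][y:y+h,x:x+w],cv2.COLOR_RGB2HSV).astype(int)
    m=f(hsv).astype(np.uint8)
    n,l,st,ce=cv2.connectedComponentsWithStats(m); k=1+np.argmax(st[1:,4])
    mm=(l==k); ys,xs=np.nonzero(mm)
    return ce[k]+[x,y],st[k]+[x,y,0,0,0],np.c_[xs+x,ys+y]
amb=lambda h:(h[...,0]<16)&(h[...,1]>70)&(h[...,2]>45)|((h[...,2]>120)&(h[...,1]<110))
for n,bs,bt in(("A",(374,325,26,35),(418,215,24,25)),("B",(342,340,24,36),(418,253,24,25)),("b3",(343,250,17,22),(331,207,18,22))):
    am=amb if n!="b3" else lambda h:(h[...,0]<16)&(h[...,1]>70)&(h[...,2]>45)
    cs,ss,_=blob(S,bs,am);ct,stt,_=blob(T,bt,am)
    print(n,cs,ss,ct,stt,*tri(S,cs,T,ct), "bottomside@0",plane(S,cs[0],ss[1]+ss[3],0))
for n,ps,pt in(("near",(314,281),(340,261.8)),("mid",(332.7,274.3),(340,239.8))):
    print(n,*tri(S,ps,T,pt),"top@66",plane(T,*pt,66),"side@66",plane(S,*ps,66))
blk=lambda h:(h[...,2]<70)
cs,ss,ps=blob(S,(296,205,40,30),blk); ct,stt,pt=blob(T,(292,208,12,52),blk)
print("handle",cs,ss,ct,stt,*tri(S,cs,T,ct))
e=lambda p,ax:(p[p[:,ax]<=p[:,ax].min()+1].mean(0),p[p[:,ax]>=p[:,ax].max()-1].mean(0))
sl,sr=e(ps,0); tu,td=e(pt,1); print("far",tri(S,sr,T,tu),"near",tri(S,sl,T,td))
# carrier corners from crop
for p in((290+120/5,180+118/5),(290+322/5,180+118/5),(290+325/5,180+492/5),(290+120/5,180+492/5)): print("base",plane(T,*p,34))
for p in((225,195),(313.5,195),(313.5,278),(225,278)): print("hood",plane(T,*p,163))
for n,p,z in(("flask",(290+518/5,180+420/5),105),("cruc",(290+517/5,180+217/5),46),("pink",(290+415/5,180+95/5),60)): print(n,plane(T,*p,z))
E
```

```text
A [386.45026178 344.5026178 ] [380 335  14  20 191] [427.58878505 227.70093458] [421 220  16  15 107] [ 560.84946853 -286.17504264   20.12223244] 2.2601486523440286 bottomside@0 [ 551.63565174 -304.01921663    0.        ]
B [351.46031746 358.93121693] [345 350  15  20 189] [428.42975207 264.68595041] [422 258  16  14 121] [ 456.21997624 -287.23692679   18.9305201 ] 3.368991082180877 bottomside@0 [ 445.62491407 -306.46485193    0.        ]
b3 [350.92045455 264.73863636] [346 260  11  10  88] [338.77419355 217.86021505] [334 210  12  15  93] [577.19622514 -33.85058033  76.47105542] 1.0398865678433675 bottomside@0 [600.65898948   7.32791356   0.        ]
near [458.3174583  -38.38651109  65.82973146] 2.480832746338401 top@66 [459.48763918 -38.7690798   66.        ] side@66 [457.05395606 -38.20635539  66.        ]
mid [517.81831205 -37.80428285  66.40697255] 2.788120309032117 top@66 [519.19541791 -38.26531809  66.        ] side@66 [516.59864442 -37.17679427  66.        ]
handle [316.72463768 217.23188406] [302 212  30  12  69] [297.60479042 233.2754491 ] [296 214   5  40 167] [517.0043067   71.17792884 199.45884428] 3.9482565537352734
far (array([562.12451634,  72.75911865, 198.67094334]), np.float64(6.643760435047262)) near (array([471.38883288,  70.07663396, 199.90598722]), np.float64(1.056001303865857))
base [623.94841959  34.21594703  34.        ]
base [625.47096889 -79.09502393  34.        ]
base [416.40884509 -81.76278055  34.        ]
base [414.89347704  31.10159276  34.        ]
hood [618.79458203 258.38114742 163.        ]
hood [621.81151035  33.87620455 163.        ]
hood [411.97591449  30.72414968 163.        ]
hood [409.02354042 250.61560616 163.        ]
flask [ 453.06141412 -177.34793462  105.        ]
cruc [ 569.04738146 -186.37303259   46.        ]
pink [ 634.09573679 -128.39973946   60.        ]
```

```bash
cat >> h.py <<'E'
from scipy.spatial.transform import Rotation as Ro
def goal(x,y,z,yaw):
    o=get_obs(); R=Ro.from_euler("xyz",o["tcp_rot"]); G=Ro.from_euler("xyz",[np.pi,0,yaw])
    print("dp",np.round(R.inv().apply(np.array([x,y,z])-o["tool_pos"])/1e3,4),"rot",np.round((R.inv()*G).as_rotvec(),3))
def st():
    o=get_obs(); print(round(o["time"],2),o["tool_pos"].round(1),o["tcp_rot"].round(3),o["grip_width"].round(1),o["finger_force"],o["contact_force"].round(1),o["joint_positions"].round(2))
E
python3 -c "
from h import *
goal(561.5,-288,170,np.pi)"
```

```text
dp [-0.63   -0.5616  0.0755] rot [-0.    -0.    -0.416]
```

```bash
python3 -m pendant '{"dp":[[-0.63,-0.5616,0],[-0.63,-0.5616,0],[-0.63,-0.5616,0],[-0.63,-0.5616,0],[-0.63,-0.5616,0],[-0.63,-0.5616,0],[-0.63,-0.5616,0],[-0.63,-0.5616,0]],"rotation":[[0,0,-0.416],[0,0,-0.416],[0,0,-0.416],[0,0,-0.416],[0,0,-0.416],[0,0,-0.416],[0,0,-0.416],[0,0,-0.416]]}' 0.0918; python3 -c "
from h import *
st();goal(561.5,-288,170,np.pi)"
```

```text
time: 1.3
tool_pos: [415.4, 33.5, 245.9]
tcp_rot: [3.141, 0.001, 3.142]
contact_force: [0.4, 0.0, -0.6]
grip_width: 91.8
finger_force: 0.0Traceback (most recent call last):
  File "<string>", line 3, in <module>
    st();goal(561.5,-288,170,np.pi)
    ~~^^
  File "h.py", line 21, in st
    o=get_obs(); print(round(o["time"],2),o["tool_pos"].round(1),o["tcp_rot"].round(3),o["grip_width"].round(1),o["finger_force"],o["contact_force"].round(1),o["joint_positions"].round(2))
                                                                                       ^^^^^^^^^^^^^^^^^^^^^
AttributeError: 'float' object has no attribute 'round'
```

```bash
sed -i 's/o\["grip_width"\].round(1)/round(o["grip_width"],1)/' h.py; python3 -m pendant '{"dp":[[-0.146,-0.3215,0.07],[-0.146,-0.3215,0.07],[-0.146,-0.3215,0.07],[-0.146,-0.3215,0.07],[-0.146,-0.3215,0.07],[-0.146,-0.3215,0.07],[-0.146,-0.3215,0.09],[-0.146,-0.3215,0.1]],"rotation":[[0,0,0],[0,0,0],[0,0,0],[0,0,0],[0,0,0],[0,0,0],[0,0,0],[0,0,0]]}'; python3 - <<'E'
from h import *
st();goal(561.5,-288,60,np.pi)
s=vision.capture("side");t=vision.capture("top")
cv2.imwrite("pics/p2.png",np.hstack([crop(s,320,270,100,110,4),crop(t,390,190,95,110,4)]))
E
```

```text
time: 2.3
tool_pos: [560.2, -286.0, 143.9]
tcp_rot: [3.14, -0.002, 3.141]
contact_force: [-0.1, 0.4, 0.2]
grip_width: 92.1
finger_force: 0.0
2.3 [ 560.2 -286.   143.9] [ 3.140e+00 -2.000e-03  3.141e+00] 92.1 0.0 [-0.1  0.4  0.2] [-0.59  0.62  1.35  0.    1.17 -2.16]
dp [-0.0014 -0.0022  0.0839] rot [ 0.002 -0.002 -0.001]
```

View pics/p2.png

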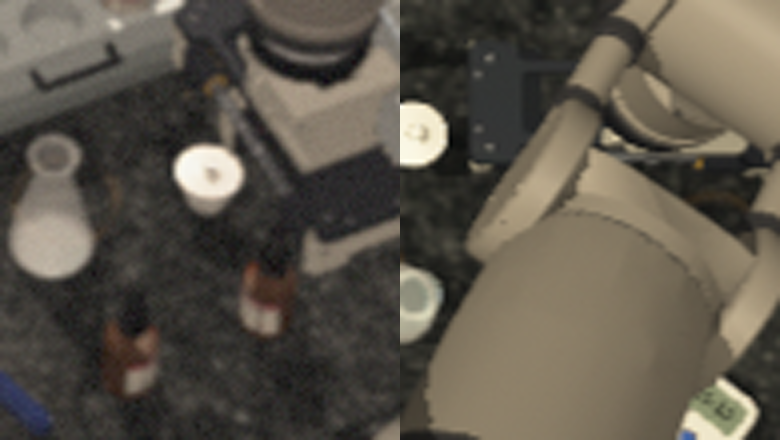

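The side view shows bottle A at crop (265,295), under the gripper and between the spread fingers, with B clear at (130,350). Now I descend and centre the bottle along y.

```bash
python3 -m pendant '{"dp":[[-0.0014,-0.0015,0.03],[-0.0014,-0.0015,0.06],[-0.0014,-0.0015,0.0835],[-0.0014,-0.0015,0.0835]],"rotation":[[0,0,0],[0,0,0],[0,0,0],[0,0,0]]}'; python3 -m pendant '{"dp":[[0,0,0],[0,0,0],[0,0,0],[0,0,0],[0,0,0],[0,0,0]],"rotation":[[0,0,0],[0,0,0],[0,0,0],[0,0,0],[0,0,0],[0,0,0]]}' 0.038
```

```text
time: 2.9
tool_pos: [561.7, -286.3, 61.4]
tcp_rot: [3.14, -0.002, -3.141]
contact_force: [0.5, 0.6, 0.4]
grip_width: 91.7
finger_force: 0.0
time: 3.65
tool_pos: [562.3, -287.4, 62.0]
tcp_rot: [3.141, 0.0, -3.141]
contact_force: [-0.2, -0.7, 0.7]
grip_width: 39.2
finger_force: 0.0
```

```bash
python3 -m pendant '{"dp":[[0,0,0.0015],[0,0,0.0015],[0,0,0.0015],[0,0,0.0015],[0,0,0.0015],[0,0,0.0015],[0,0,0.0015],[0,0,0.0015]],"rotation":[[0,0,0.1],[0,0,0.28],[0,0,0.46],[0,0,0.64],[0,0,0.82],[0,0,1.0],[0,0,1.18],[0,0,1.36]]}' 0.07; python3 -m pendant '{"dp":[[0,0,0],[0,0,0]],"rotation":[[0,0,0.18],[0,0,0.21]]}'; python3 -m pendant '{"dp":[[0,0,0],[0,0,0],[0,0,0],[0,0,0],[0,0,0],[0,0,0]],"rotation":[[0,0,0],[0,0,0],[0,0,0],[0,0,0],[0,0,0],[0,0,0]]}' 0.03;python3 - <<'E'
from h import *
st();goal(518,-38,60,np.pi/2)
E
```

```text
time: 4.65
tool_pos: [562.3, -287.4, 60.5]
tcp_rot: [-3.142, -0.0, 1.776]
contact_force: [0.0, -0.5, 0.4]
grip_width: 70.3
finger_force: 0.0
time: 4.9
tool_pos: [562.2, -287.4, 60.5]
tcp_rot: [-3.142, -0.0, 1.572]
contact_force: [0.4, 0.4, 0.2]
grip_width: 70.3
finger_force: 0.0
time: 5.65
tool_pos: [562.2, -287.4, 60.6]
tcp_rot: [-3.142, -0.0, 1.572]
contact_force: [-1.2, 0.6, 0.0]
grip_width: 32.7
finger_force: 30.0
5.65 [ 562.2 -287.4   60.6] [-3.142 -0.     1.572] 32.7 29.971952479099855 [-1.2  0.6  0. ] [-0.59  0.72  1.43  0.    1.   -0.6 ]
dp [ 0.2495 -0.0439  0.0006] rot [-0.    -0.     0.001]
```

```bash
python3 -m pendant '{"dp":[[0,0,-0.02],[0,0,-0.06],[0,0,-0.11],[0.03,0,-0.16],[0.06,-0.01,-0.16],[0.1,-0.02,-0.16],[0.1,-0.02,-0.16]],"rotation":[[0,0,0],[0,0,0],[0,0,0],[0,0,0],[0,0,0],[0,0,0],[0,0,0]]}'; python3 - <<'E'
from h import *
st()
s=vision.capture("side");t=vision.capture("top");p=get_obs()["tool_pos"]
print(proj(s,p),proj(t,p),proj(s,p-[0,0,60.]))
cv2.imwrite("pics/p3.png",np.hstack([crop(s,330,210,100,110,4),crop(t,350,180,95,110,4)]))
E
```

```text
time: 6.52
tool_pos: [541.6, -185.0, 221.0]
tcp_rot: [-3.141, -0.001, 1.575]
contact_force: [-0.7, 0.3, -0.3]
grip_width: 32.9
finger_force: 30.0
6.53 [ 541.6 -185.   221. ] [-3.141e+00 -1.000e-03  1.575e+00] 32.9 29.964498181398085 [-0.7  0.3 -0.3] [-0.46  0.45  1.43  0.    1.27 -0.47]
(np.float64(368.3176299594945), np.float64(271.76159184794176)) (np.float64(405.0350924683029), np.float64(223.88708776525962)) (np.float64(366.8467931404164), np.float64(287.02284943936587))
```

View pics/p3.png

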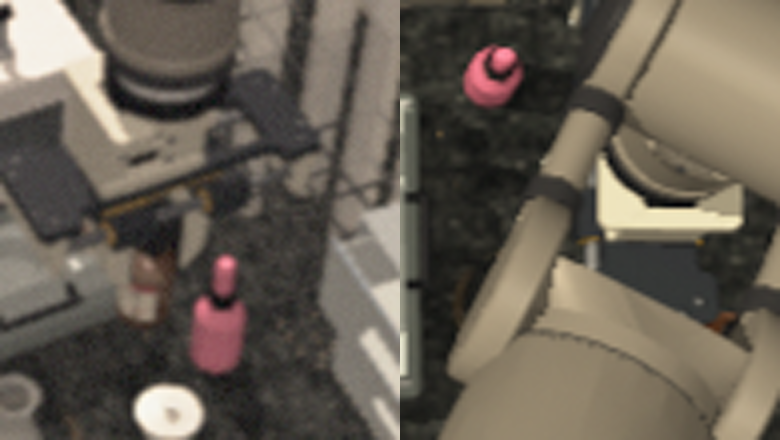

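The bottle is upright in the grip at side about (366,280), bottom edge near (366,291), as predicted from a grip at 60 mm. I carry it above pocket_mid.

```bash
python3 -m pendant '{"dp":[[0.05,-0.008,0],[0.1,-0.016,0],[0.13,-0.022,0],[0.148,-0.024,0],[0.148,-0.024,0.02],[0.148,-0.024,0.03]],"rotation":[[0,0,0],[0,0,0],[0,0,0],[0,0,0],[0,0,0],[0,0,0]]}'; python3 -m pendant '{"dp":[[0,0,0],[0,0,0]],"rotation":[[0,0,0],[0,0,0]]}'; python3 - <<'E'
from h import *
st();goal(518,-38,130,np.pi/2)
s=vision.capture("side");t=vision.capture("top");p=get_obs()["tool_pos"]
print([np.round(proj(c,q),1) for c in(s,t) for q in(p-[0,0,60],[518,-38,66],[578,-37,66])])
cv2.imwrite("pics/p4.png",np.hstack([crop(s,280,210,100,110,4),crop(t,300,190,95,110,4)]))
E
```

```text
time: 7.38
tool_pos: [518.2, -40.2, 189.6]
tcp_rot: [-3.141, 0.0, 1.571]
contact_force: [0.2, 0.5, -0.8]
grip_width: 32.3
finger_force: 30.0
time: 7.62
tool_pos: [518.5, -40.1, 191.0]
tcp_rot: [3.141, 0.0, 1.571]
contact_force: [-0.3, -0.5, -0.7]
grip_width: 32.7
finger_force: 30.0
7.62 [518.5 -40.1 191. ] [3.141 0.    1.571] 32.7 29.964267119394208 [-0.3 -0.5 -0.7] [-0.22  0.38  1.62  0.    1.14 -0.22]
dp [ 0.0021 -0.0005  0.061 ] rot [0.001 0.    0.   ]
[array([334.1, 259.5]), array([333.3, 274.3]), array([351.7, 267.8]), array([341.7, 237.3]), array([339.9, 240.2]), array([339.7, 218.4])]
```

View pics/p4.png

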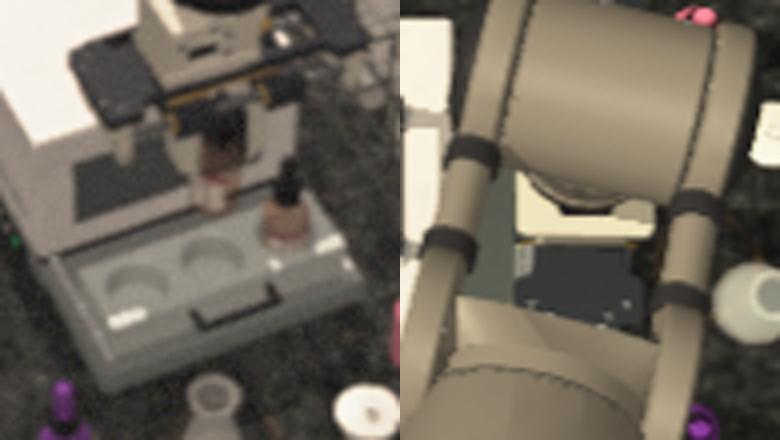

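The bottle hangs straight above pocket_mid: bottom at side (334,263), pocket mouth at (333,274), and bottle_3 clear at (352,265). I descend.

```bash
python3 -m pendant '{"dp":[[0.002,-0.0005,0.02],[0.002,-0.0005,0.045],[0.002,-0.0005,0.06],[0.002,-0.0005,0.068],[0.002,-0.0005,0.074],[0.002,-0.0005,0.08],[0.002,-0.0005,0.085],[0.002,-0.0005,0.0875]],"rotation":[[0,0,0],[0,0,0],[0,0,0],[0,0,0],[0,0,0],[0,0,0],[0,0,0],[0,0,0]]}'
```

```text
time: 8.72
tool_pos: [517.5, -37.5, 102.9]
tcp_rot: [3.142, -0.0, 1.572]
contact_force: [0.2, -0.4, -1.3]
grip_width: 32.6
finger_force: 30.0
```

```bash
python3 -m pendant '{"dp":[[0,0,0.001],[0,0,0.002],[0,0,0.002]],"rotation":[[0,0,0],[0,0,0],[0,0,0]]}'
```

```text
time: 9.1
tool_pos: [517.6, -37.5, 101.1]
tcp_rot: [3.141, -0.0, 1.572]
contact_force: [-0.8, 0.1, -0.4]
grip_width: 32.3
finger_force: 30.0
```

```bash
python3 -m pendant '{"dp":[[0,0,0.001],[0,0,0.0015],[0,0,0.0015]],"rotation":[[0,0,0],[0,0,0],[0,0,0]]}'
```

```text
time: 9.48
tool_pos: [517.7, -37.5, 100.4]
tcp_rot: [3.141, 0.0, 1.572]
contact_force: [-2.0, 0.7, 5.8]
grip_width: 32.7
finger_force: 30.0
```

Contact at the expected seated height. I release slightly and rise straight up.

```bash
python3 -m pendant '{"dp":[[0,0,0],[0,0,0],[0,0,-0.002],[0,0,-0.006],[0,0,-0.02],[0,0,-0.05],[0,0,-0.1],[0,0,-0.12]],"rotation":[[0,0,0],[0,0,0],[0,0,0],[0,0,0],[0,0,0],[0,0,0],[0,0,0],[0,0,0]]}' 0.040
python3 - <<'E'
from h import *
st();goal(455.5,-288.5,150,np.pi)
s=vision.capture("side")
cv2.imwrite("pics/p5.png",crop(s,280,200,130,150,4))
E
```

```text
time: 10.48
tool_pos: [518.6, -37.7, 223.6]
tcp_rot: [3.136, 0.001, 1.572]
contact_force: [-0.1, -0.5, 0.9]
grip_width: 39.9
finger_force: 0.0
10.47 [518.6 -37.7 223.6] [3.136e+00 1.000e-03 1.572e+00] 39.9 0.0 [-0.1 -0.5  0.9] [-0.22  0.35  1.58  0.    1.21 -0.22]
dp [-0.2507 -0.0638  0.0735] rot [ 0.003  0.005 -1.57 ]
```

View pics/p5.png

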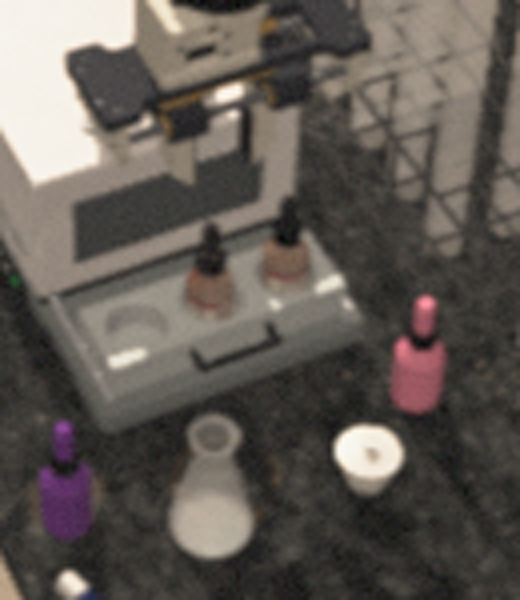

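Both bottles stand seated at the same height at side crop (210,275) and (287,245). The near pocket (137,325) is still empty. Now bottle B.

```bash
python3 -m pendant '{"dp":[[-0.04,-0.01,0],[-0.1,-0.025,0],[-0.15,-0.04,0],[-0.2,-0.05,0],[-0.25,-0.0635,0],[-0.25,-0.0635,0.03],[-0.25,-0.0635,0.06],[-0.25,-0.0635,0.073]],"rotation":[[0,0,-0.18],[0,0,-0.36],[0,0,-0.54],[0,0,-0.72],[0,0,-0.9],[0,0,-1.08],[0,0,-1.26],[0,0,-1.44]]}' 0.0918
python3 -m pendant '{"dp":[[0,0,0],[0,0,0]],"rotation":[[0,0,-0.13],[0,0,-0.13]]}'
python3 - <<'E'
from h import *
st();goal(455.5,-288.5,60.5,np.pi)
E
```

```text
time: 11.52
tool_pos: [453.3, -287.1, 144.8]
tcp_rot: [3.14, -0.003, 3.016]
contact_force: [0.1, 0.4, -0.1]
grip_width: 92.0
finger_force: 0.0
time: 11.78
tool_pos: [454.1, -287.4, 146.4]
tcp_rot: [3.141, -0.0, 3.139]
contact_force: [0.1, -1.0, 0.7]
grip_width: 91.9
finger_force: 0.0
11.78 [ 454.1 -287.4  146.4] [ 3.141 -0.     3.139] 91.9 0.0 [ 0.1 -1.   0.7] [-0.71  0.46  1.63  0.    1.05 -2.28]
dp [-0.0014 -0.0011  0.0859] rot [ 0.    -0.    -0.002]
```

```bash
python3 -m pendant '{"dp":[[-0.0014,-0.0011,0.03],[-0.0014,-0.0011,0.06],[-0.0014,-0.0011,0.085],[-0.0014,-0.0011,0.086]],"rotation":[[0,0,0],[0,0,0],[0,0,0],[0,0,0]]}'; python3 -m pendant '{"dp":[[0,0,0],[0,0,0],[0,0,0],[0,0,0],[0,0,0],[0,0,0]],"rotation":[[0,0,0],[0,0,0],[0,0,0],[0,0,0],[0,0,0],[0,0,0]]}' 0.038
python3 -m pendant '{"dp":[[0,0,0],[0,0,0],[0,0,0],[0,0,0],[0,0,0],[0,0,0],[0,0,0],[0,0,0]],"rotation":[[0,0,0.1],[0,0,0.28],[0,0,0.46],[0,0,0.64],[0,0,0.82],[0,0,1.0],[0,0,1.18],[0,0,1.36]]}' 0.07; python3 -m pendant '{"dp":[[0,0,0],[0,0,0]],"rotation":[[0,0,0.18],[0,0,0.21]]}'; python3 -m pendant '{"dp":[[0,0,0],[0,0,0],[0,0,0],[0,0,0],[0,0,0],[0,0,0]],"rotation":[[0,0,0],[0,0,0],[0,0,0],[0,0,0],[0,0,0],[0,0,0]]}' 0.03;python3 - <<'E'
from h import *
st();goal(457.5,-38,190,np.pi/2)
E
```

```text
time: 12.28
tool_pos: [454.8, -287.9, 59.3]
tcp_rot: [3.139, -0.003, 3.138]
contact_force: [-0.4, 0.2, -0.4]
grip_width: 92.1
finger_force: 0.0
time: 13.02
tool_pos: [455.7, -288.6, 60.6]
tcp_rot: [3.142, 0.0, 3.141]
contact_force: [-0.9, 0.2, 0.5]
grip_width: 39.1
finger_force: 0.1
time: 14.02
tool_pos: [455.6, -288.6, 60.5]
tcp_rot: [-3.142, -0.0, 1.775]
contact_force: [-0.1, -0.2, 0.3]
grip_width: 70.1
finger_force: 0.0
time: 14.28
tool_pos: [455.7, -288.6, 60.5]
tcp_rot: [3.142, -0.0, 1.571]
contact_force: [0.3, -0.6, 0.1]
grip_width: 70.1
finger_force: 0.0
time: 15.02
tool_pos: [455.7, -288.6, 60.6]
tcp_rot: [3.141, -0.0, 1.571]
contact_force: [0.4, -0.1, -0.1]
grip_width: 32.2
finger_force: 30.0
15.03 [ 455.7 -288.6   60.6] [ 3.141 -0.     1.571] 32.2 29.996520992426667 [ 0.4 -0.1 -0.1] [-0.71  0.58  1.71  0.    0.85 -0.71]
dp [ 0.2506  0.0018 -0.1294] rot [ 0. -0.  0.]
```

```bash
python3 -m pendant '{"dp":[[0,0,-0.02],[0,0,-0.06],[0,0,-0.11],[0,0,-0.16],[0.05,0,-0.16],[0.1,0.001,-0.16],[0.15,0.002,-0.16],[0.2,0.002,-0.16]],"rotation":[[0,0,0],[0,0,0],[0,0,0],[0,0,0],[0,0,0],[0,0,0],[0,0,0],[0,0,0]]}'; python3 -m pendant '{"dp":[[0.03,0,0],[0.05,0,0],[0.05,0,0.015],[0.05,0,0.03],[0.05,0,0.03],[0.05,0,0.03]],"rotation":[[0,0,0],[0,0,0],[0,0,0],[0,0,0],[0,0,0],[0,0,0]]}'; python3 - <<'E'
from h import *
st();goal(457.8,-38.3,100.5,np.pi/2)
s=vision.capture("side");p=get_obs()["tool_pos"]
print(proj(s,p-[0,0,60]))
cv2.imwrite("pics/p6.png",crop(s,270,210,100,110,4))
E
```

```text
time: 16.02
tool_pos: [457.4, -87.1, 220.6]
tcp_rot: [3.141, -0.0, 1.57]
contact_force: [1.1, 0.3, -0.2]
grip_width: 32.4
finger_force: 30.0
time: 16.77
tool_pos: [457.9, -38.8, 191.0]
tcp_rot: [3.141, 0.0, 1.571]
contact_force: [0.5, 0.1, -0.3]
grip_width: 32.5
finger_force: 30.0
16.77 [457.9 -38.8 191. ] [3.141 0.    1.571] 32.5 29.992800750187598 [ 0.5  0.1 -0.3] [-0.25  0.28  1.78  0.    1.08 -0.25]
dp [ 0.0005 -0.0002  0.0905] rot [ 0.001  0.    -0.   ]
(np.float64(314.2130280843068), np.float64(265.7708979890406))
```

View pics/p6.png

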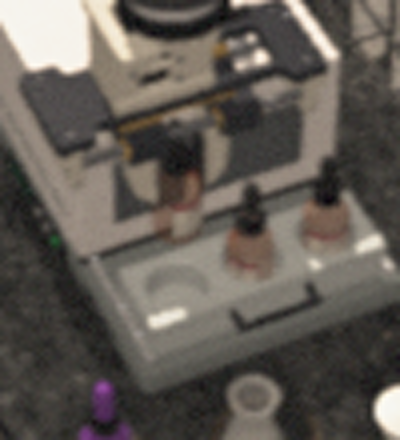

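The held bottle's bottom is at crop (180,238), directly above the near pocket (177,285); the other two are clear. I descend.

```bash
python3 -m pendant '{"dp":[[0.0005,0,0.02],[0.0005,0,0.045],[0.0005,0,0.06],[0.0005,0,0.068],[0.0005,0,0.074],[0.0005,0,0.08],[0.0005,0,0.085],[0.0005,0,0.0885]],"rotation":[[0,0,0],[0,0,0],[0,0,0],[0,0,0],[0,0,0],[0,0,0],[0,0,0],[0,0,0]]}';  python3 -m pendant '{"dp":[[0,0,0.001],[0,0,0.002],[0,0,0.002]],"rotation":[[0,0,0],[0,0,0],[0,0,0]]}'
```

```text
time: 17.82
tool_pos: [457.7, -38.1, 101.9]
tcp_rot: [3.141, -0.0, 1.571]
contact_force: [0.3, -0.1, -0.9]
grip_width: 32.3
finger_force: 30.0
time: 18.2
tool_pos: [457.8, -38.2, 100.4]
tcp_rot: [3.141, 0.0, 1.571]
contact_force: [-0.8, -0.5, 3.1]
grip_width: 32.3
finger_force: 30.0
```

```bash
python3 -m pendant '{"dp":[[0,0,0],[0,0,0],[0,0,-0.002],[0,0,-0.006],[0,0,-0.02],[0,0,-0.07],[0,0,-0.13],[0,0,-0.16]],"rotation":[[0,0,0],[0,0,0],[0,0,0],[0,0,0],[0,0,0],[0,0,0],[0,0,0],[0,0,0]]}' 0.040
python3 - <<'E'
from h import *
st();goal(517,71.2,262,0.015+np.pi)
S=vision.capture("side")
cv2.imwrite("pics/p7.png",crop(S,270,190,120,130,4))
E
```

```text
time: 19.2
tool_pos: [458.5, -38.3, 264.4]
tcp_rot: [3.136, 0.001, 1.571]
contact_force: [0.5, -0.4, -0.6]
grip_width: 39.8
finger_force: 0.0
19.2 [458.5 -38.3 264.4] [3.136e+00 1.000e-03 1.571e+00] 39.8 0.0 [ 0.5 -0.4 -0.6] [-0.25  0.2   1.66  0.    1.27 -0.25]
dp [0.1095 0.0585 0.0026] rot [ 0.003  0.006 -1.586]
```

View pics/p7.png

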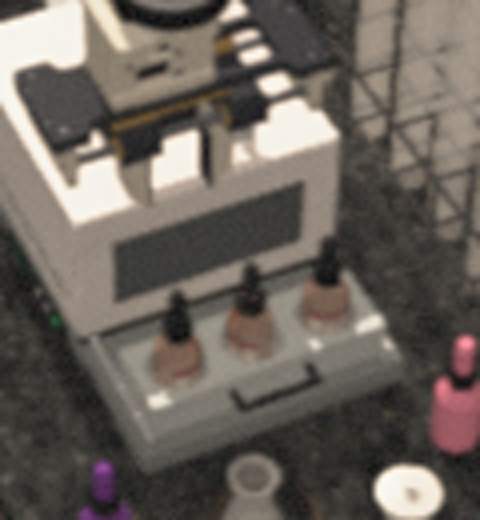

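All three bottles stand level in the carrier, at crop (177,350), (250,325) and (327,290). Now the handle.

```bash
python3 -m pendant '{"dp":[[0.03,0.02,0],[0.06,0.04,0],[0.09,0.05,0],[0.1095,0.0585,0],[0.1095,0.0585,0],[0.1095,0.0585,0],[0.1095,0.0585,0],[0.1095,0.0585,0]],"rotation":[[0,0,-0.18],[0,0,-0.36],[0,0,-0.54],[0,0,-0.72],[0,0,-0.9],[0,0,-1.08],[0,0,-1.26],[0,0,-1.44]]}' 0.055
python3 -m pendant '{"dp":[[0,0,0],[0,0,0],[0,0,0]],"rotation":[[0,0,-0.146],[0,0,-0.146],[0,0,-0.146]]}'
python3 - <<'E'
from h import *
st();goal(517,71.2,204,0.015+np.pi)
E
```

```text
time: 20.25
tool_pos: [516.0, 71.4, 260.8]
tcp_rot: [3.141, 0.0, 3.017]
contact_force: [1.1, -0.1, 0.5]
grip_width: 54.9
finger_force: 0.0
time: 20.62
tool_pos: [516.2, 71.3, 260.4]
tcp_rot: [3.142, 0.0, -3.129]
contact_force: [-0.1, 0.0, -0.1]
grip_width: 54.8
finger_force: 0.0
20.62 [516.2  71.3 260.4] [ 3.142  0.    -3.129] 54.8 0.0 [-0.1  0.  -0.1] [-0.01  0.32  1.51  0.    1.31 -1.59]
dp [-0.0008 -0.0001  0.0564] rot [ 0.     0.    -0.003]
```

```bash
python3 -m pendant '{"dp":[[0,0,0.02],[0,0,0.035],[0,0,0.045],[0,0,0.052],[0,0,0.056],[0,0,0.056]],"rotation":[[0,0,0],[0,0,0],[0,0,0],[0,0,0],[0,0,0],[0,0,0]]}'; python3 -m pendant '{"dp":[[0,0,0],[0,0,0],[0,0,0],[0,0,0],[0,0,0]],"rotation":[[0,0,0],[0,0,0],[0,0,0],[0,0,0],[0,0,0]]}' 0.018;python3 -m pendant '{"dp":[[0,0,0],[0,0,0],[0,0,0]],"rotation":[[0,0,0],[0,0,0],[0,0,0]]}' 0.005
```

```text
time: 21.38
tool_pos: [516.2, 71.4, 204.1]
tcp_rot: [3.141, -0.0, -3.127]
contact_force: [-0.1, -0.6, -0.4]
grip_width: 54.7
finger_force: 0.0
time: 22.0
tool_pos: [516.2, 71.3, 204.1]
tcp_rot: [3.142, 0.0, -3.126]
contact_force: [-0.2, -0.3, 0.0]
grip_width: 18.0
finger_force: 0.0
time: 22.38
tool_pos: [516.2, 70.9, 204.2]
tcp_rot: [-3.141, 0.0, -3.127]
contact_force: [-0.3, -3.8, 1.8]
grip_width: 12.9
finger_force: 30.0
```

```bash
python3 -c "
import numpy as np
for t in np.arange(1,17)*.66/16: print(round(t,3),(-185*np.cos(t)+154*np.sin(t)+185).round(1),(185*np.sin(t)+154*np.cos(t)-154).round(1))"
```

```text
0.041 6.5 7.5
0.082 13.3 14.7
0.124 20.4 21.7
0.165 27.8 28.3
0.206 35.5 34.6
0.248 43.4 40.6
0.289 51.5 46.3
0.33 59.9 51.6
0.371 68.5 56.6
0.413 77.3 61.2
0.454 86.2 65.5
0.495 95.4 69.4
0.536 104.6 72.9
0.578 114.1 76.0
0.619 123.6 78.8
0.66 133.3 81.1
```

```bash
python3 -m pendant '{"dp":[[0,0.0065,-0.0075],[0,0.0133,-0.0147],[0,0.0204,-0.0217],[0,0.0278,-0.0283],[0,0.0355,-0.0346],[0,0.0434,-0.0406],[0,0.0515,-0.0463],[0,0.0599,-0.0516]],"rotation":[[0,0,0],[0,0,0],[0,0,0],[0,0,0],[0,0,0],[0,0,0],[0,0,0],[0,0,0]]}'; python3 -c "
from h import *
st(); print(get_obs()['moment'])"
```

```text
time: 23.38
tool_pos: [515.3, 129.2, 256.8]
tcp_rot: [-3.137, 0.0, -3.127]
contact_force: [-2.9, -12.6, 8.2]
grip_width: 12.8
finger_force: 30.0
23.38 [515.3 129.2 256.8] [-3.137  0.    -3.127] 12.8 29.992200136184692 [ -2.9 -12.6   8.2] [ 0.1   0.35  1.49 -0.    1.31 -1.48]
[-2.20221455  0.4650589  -0.01108764]
```

```bash
python3 -m pendant '{"dp":[[0,0.0078,-0.0063],[0,0.0166,-0.0109],[0,0.0255,-0.0152],[0,0.0347,-0.0191],[0,0.0347,-0.0191]],"rotation":[[0,0,0],[0,0,0],[0,0,0],[0,0,0],[0,0,0]]}'; python3 - <<'E'
from h import *
o=get_obs();print(o["moment"])
p=o["tool_pos"];s=vision.capture("side");t=vision.capture("top")
for n,c in(("s",s),("t",t)): cv2.imwrite(f"pics/{n}9.png",c["pixels"][...,::-1])
# scale expected on hinge end facing robot: x~411,y~250
for q in((411,252,46),(411,252,100),(411,30,34)): print(proj(s,q),proj(t,q))
# red pointer & green band candidates near there in both views
for c in(s,t):
    u,v=map(int,proj(c,(411,252,70))); b=c["pixels"][max(0,v-40):v+40,u-40:u+40]; h=cv2.cvtColor(b,cv2.COLOR_RGB2HSV).astype(int)
    for nm,m in(("red",((h[...,0]<8)|(h[...,0]>172))&(h[...,1]>120)&(h[...,2]>80)),("green",(h[...,0]>45)&(h[...,0]<85)&(h[...,1]>90)&(h[...,2]>50))):
        n,l,st_,ce=cv2.connectedComponentsWithStats(m.astype(np.uint8)); print(nm,[(st_[i].tolist(),(ce[i]+[u-40,max(0,v-40)]).round(1).tolist()) for i in range(1,n) if st_[i,4]>2])
E
```

```text
time: 24.0
tool_pos: [514.7, 164.9, 276.1]
tcp_rot: [-3.139, 0.001, -3.126]
contact_force: [-2.8, -9.0, 7.6]
grip_width: 12.7
finger_force: 30.0
[-1.61135911  0.43375497  0.04860963]
(np.float64(264.4082134473914), np.float64(226.49207429395685)) (np.float64(232.9560536883523), np.float64(278.60730401381664))
(np.float64(263.14047513462936), np.float64(214.05862627269107)) (np.float64(229.23608313162964), np.float64(277.9878437848578))
(np.float64(290.54109036282466), np.float64(276.84387785272145)) (np.float64(314.3791629005549), np.float64(279.8249820045495))
red [([34, 38, 2, 5, 5], [257.4, 221.0])]
green []
red []
green []
```

```bash
python3 - <<'E'
import cv2,numpy as np
for f in("side0","s9"):
    im=cv2.imread(f"pics/{f}.png"); h=cv2.cvtColor(im,cv2.COLOR_BGR2HSV).astype(int); print(f)
    for v in range(192,236):
        r=""
        for u in range(246,276):
            H,S,V=h[v,u]
            r+= ("R" if (H<10 or H>168) and S>95 else "G" if 40<H<90 and S>70 and V>60 else "W" if V>150 and S<60 else "g" if V>90 else ".")
        print(v,r)
E
```

```text
side0
192 ..............................
193 .............................g
194 .........................ggWWW
195 ......................ggWWWWWW
196 g.....ggg.........ggWWWWWWWWWW
197 g...gggWWg.....ggWWWWWWWWWWWWW
198 g..gg.ggWWg...gWWWWWWWWWWWWWWW
199 g..RRggggWWg..WWWWWWWWWWWWWWWW
200 g...Rg.gggWWg.gWWWWWWWWWWWWWWW
201 ....RgggggWWWggWWWWWWWWWWWWWWW
202 ....RggggggWWggWWWWWWWWWWWWWWW
203 .....RggggggWWggWWWWWWWWWWWWWW
204 .....RggggggWgggWWWWWWWWWWWWWW
205 ......gggggggggggWWWWWWWWWWWWW
206 ......gggggRgggggWWWWWWWWWWWWW
207 ......ggg.ggggggggWWWWWWWWWWWW
208 .......gg.gRgggggggWWWWWWWWWWW
209 .......ggggRRggggggWWWWWWWWWWW
210 ........gggRRgggggggWWWWWWWWWW
211 ........ggggRg.gggggWWWWWWWWWW
212 .........gggRR.ggggggWWWWWWWWW
213 .........gggRR..ggggggWWWWWWWW
214 .........gggRR.gggggggWWWWWWWW
215 ..........gggR..gggggggWWWWWWW
216 ...g......gggg..gggggggWWWWWWW
217 ..........gggR..ggggggggWWWWWW
218 ...........ggR..gggggggggWWWWW
219 ...........ggRg.gggggggggWWWWW
220 ............RRg.ggggggggggWWWW
221 ............RRg.ggggggggggWWWW
222 ............RRg.gggggggggggWWW
223 .....
[... 1288 characters left out ...]

216 ...gg.....RRggggggWgggWgWWggWW
217 ..........RRgggggggggWggWgWWWW
218 ...........RgggggggggWWgWgWWWW
219 ...........RggggggggggggWWgWWW
220 ...........RRggggggggggWWWggWW
221 ...........RRgggggggggWWggWWWW
222 ............RgggggggggWWgWgWWW
223 ............RggggggggggWggWWWW
224 ............RRggggggggggWWWgWW
225 .............ggggggggggggWWgWW
226 .................ggggggggggWWW
227 .................gggggggggggWW
228 .................ggggWgggggggg
229 ................gggggggggggggg
230 ................ggggggggWWgggg
231 ...............gggggggggWWWggg
232 ................ggggggggWggWgg
233 ................gggggggggWWWWW
234 .................ggggggggWWWWW
235 ....................ggggggggWg
```

The pointer shows in the colour map: it moved from near-vertical (257,208) to tip (253,199), with its pivot at about (259,225). I continue to 0.66 rad.

```bash
python3 -m pendant '{"dp":[[0,0.0088,-0.0045],[0,0.0183,-0.008],[0,0.0278,-0.0108],[0,0.0375,-0.0131],[0,0.0375,-0.0131],[0,0.0375,-0.0131]],"rotation":[[0,0,0],[0,0,0],[0,0,0],[0,0,0],[0,0,0],[0,0,0]]}'; python3 - <<'E'
from h import *
p=get_obs()["tool_pos"]; a=np.arctan2(p[2]-4-46,256-p[1]); print("theta kin",a-np.arctan2(154,185))
S=vision.capture("side"); cv2.imwrite("pics/s10.png",S["pixels"][...,::-1])
def angs(im,nm):
    h=cv2.cvtColor(im,cv2.COLOR_BGR2HSV).astype(int); out=[]
    for v in range(196,226):
        for u in range(248,264):
            H,Sa,V=h[v,u]; o,d=ray(S,u,v); q=o+d*(407-o[0])/d[0]; y,z=q[1]-256,q[2]-46
            out.append((np.arctan2(y,z),np.hypot(y,z),H,Sa,V))
    out=np.array(out); r=((out[:,2]<10)|(out[:,2]>168))&(out[:,3]>95); g=(out[:,2]>35)&(out[:,2]<95)&(out[:,3]>35)&(out[:,4]>60)
    for n,m in(("red",r),("green",g)):
        for lo,hi in((10,25),(25,40),(40,55),(55,70),(70,90)):
            k=m&(out[:,1]>lo)&(out[:,1]<=hi); print(nm,n,lo,hi,np.sort(out[k,0]).round(2))
angs(cv2.imread("pics/side0.png"),"shut");angs(cv2.imread("pics/s9.png"),".49");angs(cv2.imread("pics/s10.png"),"now")
E
```

```text
time: 24.85
tool_pos: [514.2, 202.4, 288.7]
tcp_rot: [-3.139, 0.001, -3.127]
contact_force: [-1.4, -6.4, 5.5]
grip_width: 12.9
finger_force: 30.0
theta kin 0.6558310733308188
shut red 10 25 []
shut red 25 40 [0.94 1.24 1.41 1.56 1.71]
shut red 40 55 [0.61 0.71 0.74 0.82 0.83 0.93 1.05 1.17 1.85 1.88 1.96 2.06 2.15]
shut red 55 70 [0.66 0.7  0.84 0.93 1.02 1.97 2.05 2.12 2.18 2.22]
shut red 70 90 []
shut green 10 25 []
shut green 25 40 []
shut green 40 55 []
shut green 55 70 []
shut green 70 90 []
.49 red 10 25 []
.49 red 25 40 []
.49 red 40 55 [1.88 2.15]
.49 red 55 70 [1.35 1.44 1.53 1.53 1.61 1.64 1.7  1.73 1.82 1.9  1.97 1.97 2.05 2.12
 2.18]
.49 red 70 90 [1.21 1.24 1.29 1.31 1.36 1.38 1.44 1.45 1.52 1.6  1.77 1.85 2.04]
.49 green 10 25 []
.49 green 25 40 []
.49 green 40 55 []
.49 green 55 70 []
.49 green 70 90 []
now red 10 25 []
now red 25 40 []
now red 40 55 []
now red 55 70 [1.61 1.7  1.73 1.82 1.9  1.97 1.97 2.05 2.12 2.18]
now red 70 90 [1.29 1.31 1.36 1.38 1.44 1.45 1.52 1.52 1.58 1.6  1.65 1.67 1.74 1.77
 1.8  1.85 1.91 1.98 2.04 2.1  2.15]
now green 10 25 []
now green 25 40 []
now green 40 55 []
now green 55 70 []
now green 70 90 []
```

```bash
python3 - <<'E'
from h import *
S=vision.capture("side")
b=np.array([405,256,46.]);P0=np.array(proj(S,b));print("pivot?",P0)
J=np.c_[np.array(proj(S,b+[0,20,0]))-P0,np.array(proj(S,b+[0,0,20]))-P0]/20
print(J)
a=cv2.imread("pics/side0.png").astype(int)
for f in("s9","s10"):
    im=cv2.imread(f"pics/{f}.png"); h=cv2.cvtColor(im,cv2.COLOR_BGR2HSV).astype(int)
    print(f)
    for v in range(192,228): print(v,"".join("R" if (h[v,u,0]<10 or h[v,u,0]>168) and h[v,u,1]>95 else "G" if 35<h[v,u,0]<95 and h[v,u,1]>30 and h[v,u,2]>60 else "." for u in range(244,266)))
    d=[(u,v) for v in range(200,224) for u in range(251,261) if (h[v,u,0]<10 or h[v,u,0]>168) and h[v,u,1]>95]
    q=np.array(d,float); vx,vy,x,y=cv2.fitLine(q.astype(np.float32),cv2.DIST_HUBER,0,.01,.01).ravel()
    w=np.linalg.solve(J,np.array([-vx,-vy]) if vy>0 else np.array([vx,vy])); print("angle",np.arctan2(w[0],w[1]))
E
```

```text
pivot? [262.21723656 226.23588393]
[[-0.10572839 -0.02404405]
 [-0.19546949 -0.22698965]]
s9
192 ......................
193 ......................
194 ......................
195 .......GG.............
196 ......GGG.............
197 ......................
198 ........R.............
199 ......R.R.............
200 ......R...............
201 ......R..R............
202 ......RR.R............
203 .......R.R............
204 .........R............
205 ..........R...........
206 ..........R...........
207 ....G.....RR..........
208 ..........RR..........
209 ...........R..........
210 ...........R..........
211 ...........RR.........
212 ...........RR.........
213 ............R.........
214 ............R.........
215 ............RR........
216 ............RR........
217 ............RR........
218 .............R........
219 .............R........
220 .............RR.......
221 .............RR.......
222 ..............R.......
223 ..............R.......
224 ..............RR......
225 ......................
226 ......................
227 ......................
angle 0.48641803619815654
s10
192 .
[... 291 characters left out ...]

203 .......RRR............
204 .......RRR............
205 ........RR............
206 .........RR...........
207 .........RR...........
208 ..........RR..........
209 ..........RR..........
210 ..........RR..........
211 ..........RR..........
212 ...........R..........
213 ...........R..........
214 ...........RR.........
215 ...........RR.........
216 ............R.........
217 ............RR........
218 ............RR........
219 ............RR........
220 .............R........
221 .............RR.......
222 .............RR.......
223 .............RR.......
224 ..............R.......
225 ......................
226 ......................
227 ......................
angle 0.7240020452666739
```

```bash
python3 - <<'E'
from h import *
J=np.array([[-.1057,-.0240],[-.1955,-.2270]])
for f in("side0","s9","s10"):
    h=cv2.cvtColor(cv2.imread(f"pics/{f}.png"),cv2.COLOR_BGR2HSV).astype(int); q=[]
    for v in range(205,225):
        w=np.array([max(0,h[v,u,1]-85) if (h[v,u,0]<12 or h[v,u,0]>165) else 0 for u in range(251,262)],float)
        if w.sum()>15: q.append(((w*np.arange(251,262)).sum()/w.sum(),v))
    q=np.array(q); k,c=np.polyfit(q[:,1],q[:,0],1); w=np.linalg.solve(J,[-k,-1]); print(f,len(q),np.arctan2(w[0],w[1]))
E
python3 -m pendant '{"dp":[[0,0,0],[0,0,0],[0,0,0],[0,0,0]],"rotation":[[0,0,0],[0,0,0],[0,0,0],[0,0,0]]}'
```

```text
side0 16 -0.0506911174612772
s9 20 0.4088963546233482
s10 20 0.5770872557856568
time: 25.45
tool_pos: [514.2, 202.3, 288.7]
tcp_rot: [-3.14, 0.001, -3.127]
contact_force: [-1.3, -7.5, 5.5]
grip_width: 13.1
finger_force: 30.0
```

The pointer, relative to shut, gives about 0.63 rad and the arm's position gives 0.656 rad. Both are inside the green band, and the hood holds still.

```bash
python3 -c "
from plant import workorder
print(workorder.close_job())"
```

```text
the job is handed in; nothing more can be done
None
```

Both bottles stand fully down in the two empty pockets and are let go, and the hood is held still at about 0.65 rad (0.63 by the pointer, 0.66 by arm position) in the green band; the job was handed in at about 25 s of the 64 s allowed.

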